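# Open the counterweighted gate of the vial return hopper and drop in a used vial

### The arm

A 6-joint arm with a two-finger parallel gripper is mounted at the origin on a cart in front of the work surface, level with it; the furniture and walls round the work are solid. World frame = base frame: x ahead of the robot, y to its left, z up, the work surface at z = 0. Lengths are in m, angles in rad, forces in N, time in s.
With the tool pointing down it reaches from about 0.35 to 0.875 m from the base axis. Payload 15.5 kg.
Tool frame: the origin (TCP) lies on the centre line of the jaws, within the pads' length; the fingertips stand 19 mm ahead of it and the grasp point (between the pads) is the TCP (manip.tips_ahead is the distance from the TCP to the fingertips, in m); z points along the fingers, y is the direction in which the jaws open and shut (so a half turn about z gives the same grasp; the last joint's range is limited). The gripper opens to 85 mm and grips with 20 to 120 N. Pads are 22 mm wide; open, the fingers measure 114 mm over their backs; the gripper's body (76 mm by 85 mm) begins 54 mm behind the grasp point. The pads swing forward as they close: fully open they stand 13 mm farther back than shut.
Start: joints at [-1.278, 0.494, 1.345, -0, 1.302, -0.096], TCP at [0.236, -0.579, 0.221] pointing down, gripper open.
Joint ranges: [-2.91, 2.91], [-0.82, 2.16], [0.22, 2.67], [-1.22, 4.37], [0.12, 2.79], [-3.08, 3.08]. Speed limits (rad/s): [1.89, 1.89, 2.57, 3.01, 3.01, 3.01].

### API

Orientations are given as a unit quaternion [w, x, y, z].
In Python, from cell import readout, imaging, job, nets, manip gives the robot as it stands.
- The arm moves only by the tool move_arm, never from a script. Its argument "steps" is a list of rows, each a list of 3 entries, a list of its own where there are three numbers: the shift along the tool's x, y, z in m, then the turn, a rotation vector about the tool's x, y, z in units of 5 degrees (1.0 is 5 degrees), then the closure, from -1 (fully open) to 1 (shut). In form: [[[x, y, z], [wx, wy, wz], gripper], ...]. A call has 1 to 5 rows; each row is the pose to reach, as a shift and turn from the pose commanded when the call began, along the tool's axes at that moment; what a row does not reach only later rows make up. A row lasts 1/12 s, in which the tool goes at most 41.7 mm and 7.16 degrees, less where a joint would pass 70% of its speed; a pose out of reach is approached as far as the arm can. A call with a gripper value outside its range is refused whole. The fingers move at their own pace and stop on an object; the grip force is fixed at half the most. Time passes only in rows, so rows that repeat a pose let the fingers close. It gives the time, the measured TCP pose, the force and the opening at its end, in the units of the state.
- readout.read_state(): the state, without advancing time (a new reading comes with each control period).
- imaging.read_camera(name): name is "scene" or "top" or "wrist"; returns a dict with "image" (420x560x3 uint8, red, green, blue), "camera_matrix" (3x3 intrinsics, pixels), "world_from_camera" (4x4, takes a point from camera to world coordinates). Camera axes: x right, y down, z forward; pixel columns grow to the right and rows downward; lengths in m; the calibration is good to about 2 mm. A picture is of the moment at which its call begins. There is no depth.
- job.hand_in(): hands the job in, once; it reports no verdict.
Trained networks look in a picture, given as the dict that the camera call returned (one of the last four; its "shot" number tells which), for a name from the list of things; names that differ only in an ending like _2 or _b are one class to them, and where a whole thing is asked for, a point or a joint stands for the part that bears it (a point fixed in the world has none). Each returns a list of dicts, best first, with "conf" (0 to 1); they miss things now and then, are a little off and sometimes report something else, mostly with a low value. They report only what shows in the picture. A call takes as long as a camera call. They do not tell look-alikes from the thing itself.
- nets.boxes_of(picture, thing): "at" ([row, column] in pixels, amid what is visible of it).
- nets.regions_of(picture, thing): "mask" (420x560 bool, what is visible of it) and "at" ([row, column] in pixels, amid what is visible of it).
The state is a dict: "t": time; "qpos": joint angles; "joint_vel": joint speeds; "effort": joint torques, N m; "tool_pos": TCP position; "eef_rot": TCP orientation; "wrist_force": force on the tool from outside, world axes, zero at the start; "torque": the same for the moment, N m; "finger_gap": opening from 0.0 (shut) to 1.0 (fully open).
Only numpy, scipy, OpenCV 4.12 (cv2) and the standard library are available. Lean on these libraries where they do the work, as an engineer would, in place of code of your own. Each camera call takes 0.05 s, during which the arm holds its last target.

### The job

Lift the yellow gate of the vial return hopper by its black handle until its red counterweights pass their balance point and it stays open by itself, and do not fling it. Then put the white-capped vial into the hopper through the open mouth, leaving the gate open and the two black-capped vials standing where they are.

Things in the scene. Friction and masses are not known exactly. Their poses are not given: they have to be found in the camera images.
- hopper: Vial return hopper: fixed grey chest 190 deep (x) x 200 wide (y) mm, blue front wall at x = -100 mm ending in a lip at z = 104 mm. Origin: centre of its underside, on the worktop; x points away from its open front, y to its left, z up; turned up to 0.25 rad. Mouth slopes up at 45 degrees from lip to gate hinge. Inside 180 x 190 mm, floor at z = 10 mm.
- gate (a joint): Yellow counterweighted gate, hinge along the hopper's y. 0 = shut (45 degrees down to the lip), grows as it rises, 1.66 rad = stop, fully open. Two red counterweights on stalks at y = +-120 mm pull it shut below 0.53 rad and open above; let go beyond 0.65 rad it swings to the stop in 1 to 3 s (damped hinge). Lifting takes 1 to 2 N at the handle.
- gate_handle (a point): Centre of the gate's black handle: round bar 18 mm thick, 36 mm long along the hopper's y, on a 14 mm wide post, 45 mm off the gate's face. Grip its two ends (fingers closing along y); it can turn between the fingers. At gate angle a (rad) it lies at x = -128 cos(a - 0.43), y = 0, z = 205 + 128 sin(a - 0.43) mm in the hopper frame.
- canopy_edge (a point): Middle of the lower front edge of the flat clear canopy over the hopper, at x = -147, z = 420 mm in the hopper frame; the canopy is 200 mm wide, reaches back to the back panel, top at 444 mm. It bars an upright tool from gate and mouth: come from the front, tool leaning back toward the robot by 30 to 45 degrees.
- gate_hinge (a point): Middle of the gate's hinge axis, at x = 0, y = 0, z = 205 mm in the hopper frame.
- mouth (a point): Middle of the hopper's mouth just inside the lip, at x = -65, y = 0, z = 135 mm in the hopper frame: a vial let go here, foot pointing into the chest, falls in. Free width 190 mm when the gate is open.
- white_vial_centre (a point): Centre, 30 mm above its foot, of the vial with the white cap and greenish content: 28 mm diameter, 60 mm high, 35 g, standing on the worktop. The cap, 24 mm across, begins 48 mm above the foot.
- white_vial: The same white-capped vial, origin at the centre of its foot.
- black_vial_a_centre (a point): Centre, 30 mm above its foot, of a vial with a black cap (28 mm diameter, 60 mm high), a bystander.
- black_vial_b_centre (a point): Centre, 30 mm above its foot, of the other vial with a black cap, same size, a bystander.
There are look-alikes about, which are no part of the job. Leave any green or turquoise look-alike of the white_vial alone.

How it is judged:
By the outcome, as a careful person would: the job done as asked, in the order asked, and still so for the second after the job is handed in, with the robot touching nothing.
It also fails if it takes over 61 s, if anything falls off the work surface, if the arm or the gripper's body presses on something with over 40 N, if the wrist force passes 120 N, or if a joint passes its speed limit or range.

## Working session

There is one attempt and no reset: what is moved stays moved. The work goes in short steps, Python scripts to look and compute and a tool call to move; the robot and the scene stay as the last step left them, time stands still between calls to the robot, and variables do not carry over. Pictures are saved under pics/ and viewed, and the job is handed in when it is done.

Besides the shell and the picture viewer there is one more tool, called after "Emit:" as a command line: name --argument value ..., lists and objects as JSON in quotes. move_arm: Moves the arm, as the interface text tells. Its arguments: {"type":"object","properties":{"steps":{"type":"array","items":{"type":"array"}}},"required":["steps"]}

```bash
ls -la; mkdir -p pics; cat > h.py <<'E'
import numpy as np, cv2
from cell import readout, imaging, job, nets, manip
def snap(name,tag):
    p=imaging.read_camera(name)
    cv2.imwrite(f'pics/{tag}.png',p['image'][:,:,::-1])
    return p
def ray(p,rc):
    K=np.array(p['camera_matrix']);T=np.array(p['world_from_camera'])
    d=T[:3,:3]@np.linalg.inv(K)@np.array([rc[1],rc[0],1.])
    return T[:3,3],d/np.linalg.norm(d)
def onz(p,rc,z):
    o,d=ray(p,rc);return o+d*(z-o[2])/d[2]
def tri(rays):
    A=np.zeros((3,3));b=np.zeros(3)
    for o,d in rays:
        M=np.eye(3)-np.outer(d,d);A+=M;b+=M@o
    return np.linalg.solve(A,b)
def proj(p,X):
    K=np.array(p['camera_matrix']);T=np.linalg.inv(np.array(p['world_from_camera']))
    c=T[:3,:3]@np.asarray(X)+T[:3,3];u=K@c;return u[1]/u[2],u[0]/u[2]
E
python3 - <<'E'
from h import *
a=snap('scene','s0');b=snap('top','t0')
for n in ['hopper','gate_handle','gate_hinge','canopy_edge','mouth','white_vial_centre','black_vial_a_centre','white_vial']:
    for q,p in (('s',a),('t',b)):
        print(n,q,[(np.round(d['at']),round(d['conf'],2)) for d in nets.boxes_of(p,n)])
print(readout.read_state(), manip.tips_ahead)
for p in (a,b): print(np.round(p['world_from_camera'],3).tolist(),np.round(p['camera_matrix'],1).tolist())
E
```

```text
total 12
drwxr-xr-x  3 agent agent 4096 Dec  7 05:47 .
drwxr-xr-x 23 root  root  4096 Dec  7 05:47 ..
drwxr-xr-x  2 agent agent 4096 Dec  7 05:47 pics
hopper s [(array([176., 332.]), 0.82), (array([311., 263.]), 0.28)]
hopper t [(array([157., 351.]), 0.61)]
gate_handle s [(array([195., 350.]), 0.56), (array([174., 334.]), 0.31)]
gate_handle t [(array([196., 347.]), 0.63)]
gate_hinge s [(array([172., 332.]), 0.6), (array([334., 234.]), 0.21)]
gate_hinge t [(array([153., 348.]), 0.86)]
canopy_edge s [(array([170., 333.]), 0.86), (array([335., 236.]), 0.32)]
canopy_edge t [(array([156., 347.]), 0.95)]
mouth s [(array([172., 334.]), 0.66)]
mouth t [(array([152., 351.]), 0.79)]
white_vial_centre s [(array([350., 214.]), 0.85), (array([342., 293.]), 0.83), (array([338., 268.]), 0.77), (array([335., 234.]), 0.7), (array([358., 249.]), 0.56)]
white_vial_centre t [(array([286., 201.]), 0.69), (array([288., 242.]), 0.66)]
black_vial_a_centre s [(array([312., 262.]), 0.75)]
black_vial_a_centre t [(array([267., 253.]), 0.63)]
white_vial s [(array([354., 211.]), 0.88), (array([336., 266.]), 0.83)
[... 558 characters left out ...]
08166190e-03,  6.06733565e-06]), 'tool_pos': array([ 0.23631498, -0.57857233,  0.22129494]), 'eef_rot': array([-1.63292947e-05,  9.81263299e-01,  1.92671581e-01,  8.90366511e-07]), 'wrist_force': array([-0.92173255, -0.65816709, -0.53472217]), 'torque': array([ 0.01641505, -0.02424541, -0.00663065]), 'finger_gap': 1.0012154989255642} 0.019
[[-0.709, -0.331, 0.623, -0.222], [-0.705, 0.314, -0.636, 0.85], [0.015, -0.89, -0.456, 0.816], [0.0, 0.0, 0.0, 1.0]] [[545.0, 0.0, 292.6], [0.0, 545.0, 199.9], [0.0, 0.0, 1.0]]
[[-0.277, -0.748, 0.603, -0.372], [-0.961, 0.226, -0.161, 0.332], [-0.016, -0.624, -0.782, 1.421], [0.0, 0.0, 0.0, 1.0]] [[507.2, 0.0, 278.0], [0.0, 507.2, 210.1], [0.0, 0.0, 1.0]]
```

```bash
python3 - <<'E'
import cv2
for n,r in (('s0',(0,420,100,560)),('t0',(60,360,120,460))):
    i=cv2.imread(f'pics/{n}.png');r0,r1,c0,c1=r
    j=i[r0:r1,c0:c1];f=min(800/j.shape[1],600/j.shape[0]);print(n,f)
    cv2.imwrite(f'pics/{n}z.png',cv2.resize(j,None,fx=f,fy=f,interpolation=cv2.INTER_CUBIC))
E
```

```text
s0 1.4285714285714286
t0 2.0
```

View pics/s0z.png

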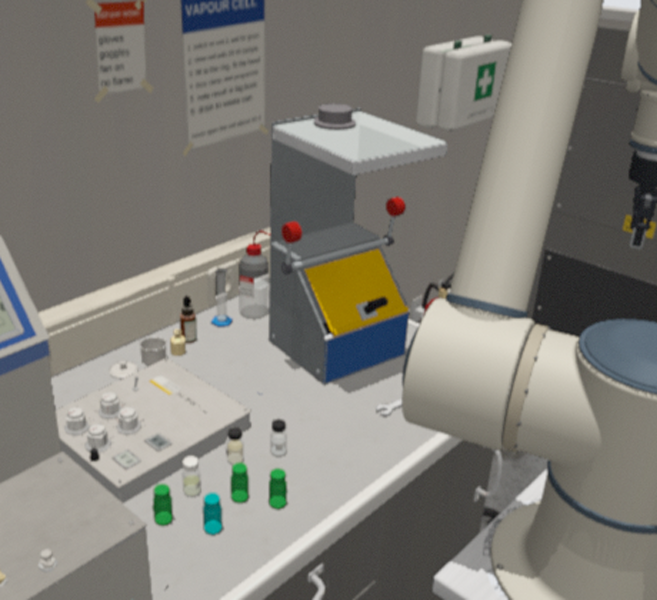

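View pics/t0z.png

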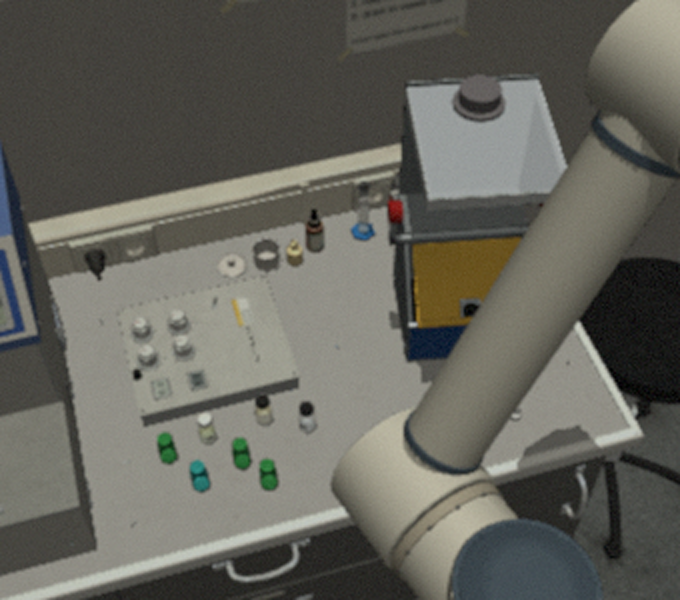

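The scene shows the white-capped vial at about row 333, col 234. The hopper is centre-right, with its handle at about row 213, col 362. Next I'll zoom in on the hopper corners to fit its pose.

```bash
python3 - <<'E'
import cv2
for n,o,r in (('s0','s0a',(75,275,280,420)),('t0','t0a',(90,245,300,460)),('s0','s0b',(290,380,200,320)),('t0','t0b',(255,315,190,290))):
    i=cv2.imread(f'pics/{n}.png');r0,r1,c0,c1=r
    j=i[r0:r1,c0:c1];f=min(800//j.shape[1],600//j.shape[0]);print(o,f,r0,c0)
    cv2.imwrite(f'pics/{o}.png',cv2.resize(j,None,fx=f,fy=f,interpolation=cv2.INTER_CUBIC))
E
```

```text
s0a 3 75 280
t0a 3 90 300
s0b 6 290 200
t0b 8 255 190
```

View pics/s0a.png

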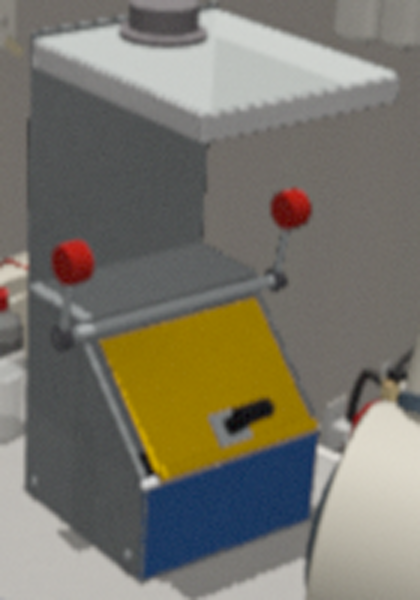

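View pics/t0a.png

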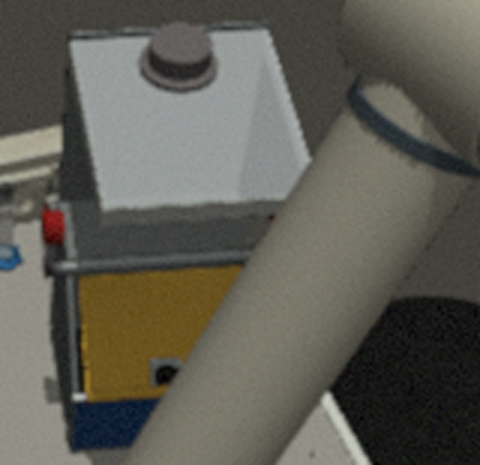

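View pics/s0b.png

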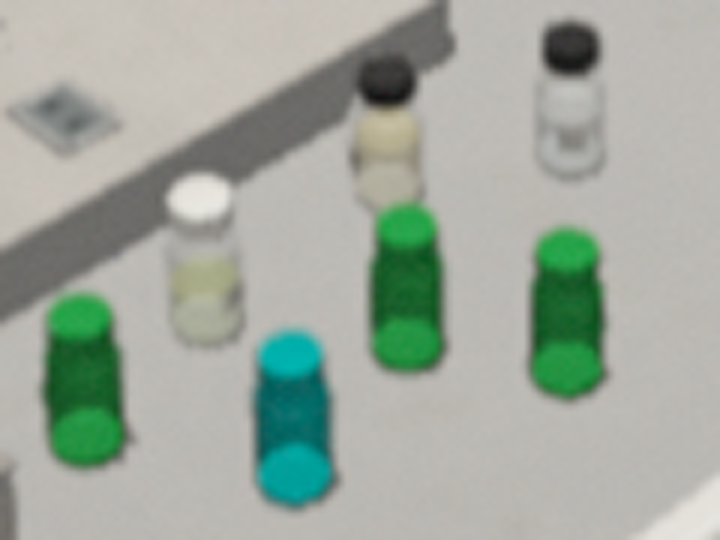

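View pics/t0b.png

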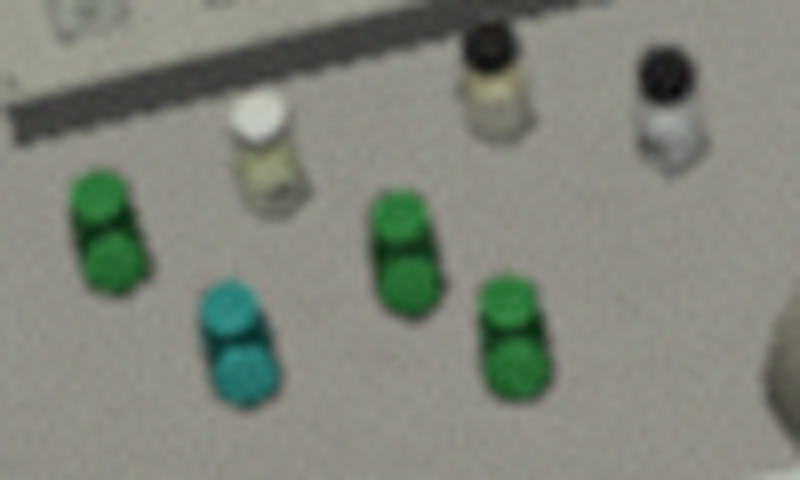

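```bash
cat > fit.py <<'E'
from h import *
from scipy.optimize import least_squares
import sys
a=imaging.read_camera('scene');b=imaging.read_camera('top')
P=[(a,(-.1,.1,0),268.3,328.3),(a,(-.1,.1,.104),236,329),(a,(-.1,-.1,.104),218.3,385.7),(a,(-.1,-.1,0),249.3,383.7),
(a,(-.147,.1,.42),121.7,348),(a,(-.147,-.1,.42),107.7,411.7),(a,(-.147,.1,.444),114.3,348),(a,(-.147,-.1,.444),99.3,412.3),
(a,(-.1163,0,.1516),213,363.3),(b,(-.147,.1,.42),164.3,335),(b,(-.1,.1,0),240,324),(b,(-.1,.1,.104),222.7,324)]
def W(q,X):
    c,s=np.cos(q[2]),np.sin(q[2]);return np.array([q[0]+c*X[0]-s*X[1],q[1]+s*X[0]+c*X[1],X[2]])
def f(q): return np.concatenate([np.array(proj(p,W(q,X)))-(r,c) for p,X,r,c in P])
s=least_squares(f,[.7,0,0],loss='soft_l1')
print(s.x);print(np.round(f(s.x).reshape(-1,2),1))
for n,X in (('handle',(-.1163,0,.1516)),('lip',(-.1,0,.104)),('mouth',(-.065,0,.135)),('canopy',(-.147,0,.42))): print(n,W(s.x,X))
def v(n,sc,tp):
    print(n,tri([ray(a,sc),ray(b,tp)]),onz(a,sc,.06),onz(b,tp,.06))
v('white',(290+187/6,200+200/6),(255+110/8,190+260/8))
v('blkA',(290+70/6,200+387/6),(255+45/8,190+490/8))
v('blkB',(290+38/6,200+571/6),(255+72/8,190+666/8))
for n,rc in (('g1',(290+315/6,200+80/6)),('t',(290+350/6,200+290/6)),('g2',(290+226/6,200+407/6)),('g3',(290+250/6,200+567/6))): print(n,onz(a,rc,.06))
E
python3 fit.py
```

```text
[ 0.62783796 -0.18678584 -0.19297483]
[[ 1.1 -1.7]
 [-0.5 -0.6]
 [-3.1  0.8]
 [-1.8 -0.6]
 [ 0.5 -0.4]
 [ 0.2  0.5]
 [-2.5  0.3]
 [-1.1  1. ]
 [-1.4  0.5]
 [ 1.5 -1.3]
 [ 1.  -1. ]
 [-0.1  0.7]]
handle [ 0.51369671 -0.1644819   0.1516    ]
lip [ 0.52969415 -0.1676079   0.104     ]
mouth [ 0.56404448 -0.17432018  0.135     ]
canopy [ 0.48356656 -0.15859427  0.42      ]
white [0.50016487 0.28546659 0.06074443] [0.50119508 0.28490522 0.06      ] [0.50036286 0.28535747 0.06      ]
blkA [0.50548225 0.19102419 0.05811022] [0.50426683 0.19262447 0.06      ] [0.50373908 0.1910869  0.06      ]
blkB [0.47304519 0.12697835 0.05719613] [0.47034007 0.12966363 0.06      ] [0.47143077 0.12742582 0.06      ]
g1 [0.47848417 0.3556297  0.06      ]
t [0.41682059 0.31634959 0.06      ]
g2 [0.43514193 0.24662115 0.06      ]
g3 [0.38760304 0.21554367 0.06      ]
```

```bash
cat > g.py <<'E'
from h import *
from scipy.spatial.transform import Rotation as R
HX,HY,HYAW=0.628,-0.187,-0.193
def hw(x,y,z):
    c,s=np.cos(HYAW),np.sin(HYAW);return np.array([HX+c*x-s*y,HY+s*x+c*y,z])
def tilt(deg,yaw=HYAW):
    t=np.radians(deg);s,c=np.sin(t),np.cos(t)
    return R.from_euler('z',yaw)*R.from_matrix(np.array([[c,0,s],[0,-1,0],[s,0,-c]]).T)
def cur():
    s=readout.read_state();q=s['eef_rot'];return np.array(s['tool_pos']),R.from_quat([q[1],q[2],q[3],q[0]]),s
def goal(p,r):
    p0,r0,s=cur();print('shift',np.round(r0.inv().apply(np.array(p)-p0),4),'turn',np.round(np.degrees((r0.inv()*r).as_rotvec())/5,3))
def handle(a): return hw(-.128*np.cos(a-.43),0,.205+.128*np.sin(a-.43))
def st():
    p,r,s=cur();print('t',round(s['t'],2),'p',np.round(p,4),'q',np.round(s['qpos'],3),'F',np.round(s['wrist_force'],1),'gap',round(s['finger_gap'],3),'z',np.round(r.as_matrix()[:,2],3),'y',np.round(r.as_matrix()[:,1],3))
E
python3 - <<'E'
from g import *
r=tilt(40);p=handle(0)-r.as_matrix()[:,2]*.1
print(p);goal(p,r)
E
```

```text
[ 0.45072727 -0.15235513  0.22824498]
shift [ 0.3596 -0.3135 -0.007 ] turn [-2.322  7.77   6.38 ]
```

Emit:
move_arm --steps '[[[0.18,-0.157,-0.02],[-1.1,3.8,3.2],-1],[[0.18,-0.157,-0.02],[-1.1,3.8,3.2],-1],[[0.18,-0.157,-0.02],[-1.1,3.8,3.2],-1],[[0.18,-0.157,-0.02],[-1.1,3.8,3.2],-1],[[0.18,-0.157,-0.02],[-1.1,3.8,3.2],-1]]'

```text
t: 1.42
tool_pos: [0.3287, -0.391, 0.2383]
eef_rot: [0.015, 0.984, 0.049, 0.172]
wrist_force: [1.4, -0.9, 0.1]
finger_gap: 1.002
```

```bash
python3 - <<'E'
from g import *
r=tilt(40);p=handle(0)-r.as_matrix()[:,2]*.1
st();goal(p,r)
E
```

```text
t 1.42 p [ 0.3287 -0.391   0.2383] q [-1.207  0.24   1.78   0.378  1.015  0.081] F [ 1.4 -0.9  0.1] gap 1.002 z [ 0.34  -0.012 -0.94 ] y [ 0.091 -0.995  0.045]
shift [ 0.135  -0.2268  0.0481] turn [-1.179  3.952  3.099]
```

Emit:
move_arm --steps '[[[0.13,-0.22,0.045],[-1.2,3.95,3.1],-1],[[0.13,-0.22,0.045],[-1.2,3.95,3.1],-1],[[0.13,-0.22,0.045],[-1.2,3.95,3.1],-1],[[0.13,-0.22,0.045],[-1.2,3.95,3.1],-1],[[0.13,-0.22,0.045],[-1.2,3.95,3.1],-1]]'

```text
t: 1.83
tool_pos: [0.4138, -0.2233, 0.2316]
eef_rot: [0.034, 0.936, -0.09, 0.339]
wrist_force: [2.2, -0.3, 0.6]
finger_gap: 0.999
```

```bash
python3 - <<'E'
from g import *
r=tilt(40);p=handle(0)-r.as_matrix()[:,2]*.1
st();goal(p,r)
E
```

```text
t 1.83 p [ 0.4138 -0.2233  0.2316] q [-0.967  0.113  2.231  1.097  0.526 -0.111] F [ 2.2 -0.3  0.6] gap 0.999 z [ 0.628 -0.124 -0.768] y [-0.191 -0.982  0.003]
shift [ 0.0154 -0.0767  0.0169] turn [0.017 0.034 0.029]
```

Emit:
move_arm --steps '[[[0.015,-0.076,0.017],[0,0,0],-1],[[0.015,-0.076,0.017],[0,0,0],-1],[[0.015,-0.076,0.017],[0,0,0],-1],[[0.015,-0.076,0.017],[0,0,0],-1],[[0.015,-0.076,0.017],[0,0,0],-1]]'

```text
t: 2.25
tool_pos: [0.4519, -0.1532, 0.2287]
eef_rot: [0.034, 0.936, -0.085, 0.339]
wrist_force: [0.2, -1.0, -0.2]
finger_gap: 0.997
```

```bash
python3 - <<'E'
from g import *
r=tilt(40);p=handle(0)-r.as_matrix()[:,2]*.1
st();goal(p,r)
w=snap('wrist','w1');s=snap('scene','s1');t=snap('top','t1')
X=handle(0)
for k in (w,s,t): print(np.round(proj(k,X)),[np.round(d['at']) for d in nets.boxes_of(k,'gate_handle')])
E
```

```text
t 2.25 p [ 0.4519 -0.1532  0.2287] q [-0.675  0.11   2.249  1.132  0.336  0.067] F [ 0.2 -1.  -0.2] gap 0.997 z [ 0.629 -0.12  -0.768] y [-0.182 -0.983  0.005]
shift [-0.0013 -0.0006 -0.0005] turn [-0.028  0.04   0.128]
[210. 274.] [array([114., 277.])]
[212. 364.] [array([195., 347.])]
[215. 358.] [array([208., 345.])]
```

View pics/w1.png

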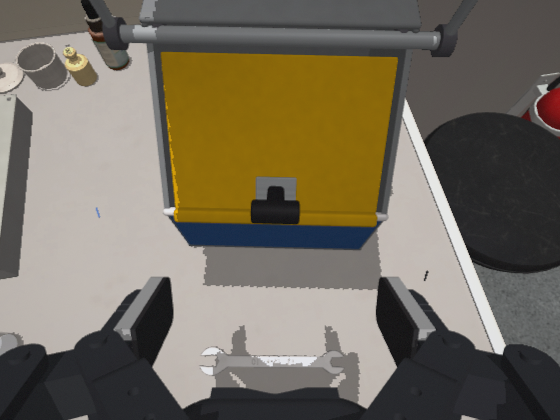

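View pics/s1.png

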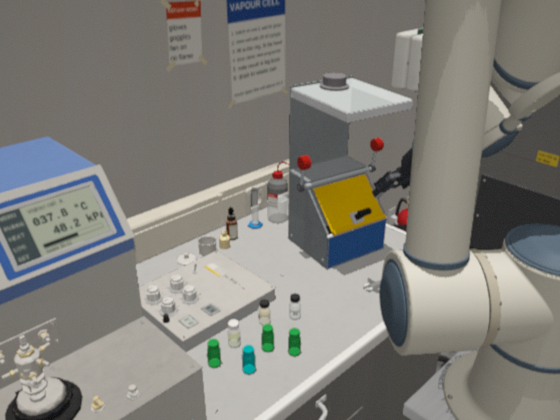

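The wrist view shows the black handle at row 211, col 275, within a pixel of the predicted position. Advancing to it.

Emit:
move_arm --steps '[[[0,0,0.025],[0,0,0],-1],[[-0.001,0,0.05],[0,0,0],-1],[[-0.001,0,0.075],[0,0,0],-1],[[-0.001,0,0.1],[0,0,0],-1],[[-0.001,0,0.102],[0,0,0],-1]]'

```text
t: 2.97
tool_pos: [0.5117, -0.1663, 0.1557]
eef_rot: [0.033, 0.936, -0.087, 0.34]
wrist_force: [0.6, 0.1, 0.9]
finger_gap: 0.996
```

```bash
python3 - <<'E'
from g import *
r=tilt(40);st();goal(handle(0),r);w=snap('wrist','w2')
E
```

```text
t 2.97 p [ 0.5117 -0.1663  0.1557] q [-0.589  0.377  2.231  2.019  0.281 -0.782] F [0.6 0.1 0.9] gap 0.996 z [ 0.631 -0.121 -0.767] y [-0.185 -0.983  0.003]
shift [-0.0012 -0.002   0.0042] turn [-0.027  0.011  0.085]
```

View pics/w2.png

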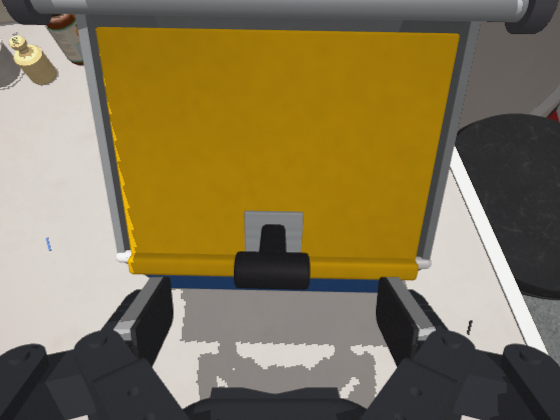

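```bash
python3 - <<'E'
from g import *
w=imaging.read_camera('wrist');p,r,s=cur()
print('tcp',proj(w,p),'handle',proj(w,handle(0)), 'lip',proj(w,hw(-.1,.1,.104)),proj(w,hw(-.1,-.1,.104)))
M=r.as_matrix()
for k in (.019,0,-.013): print(k,proj(w,p+M[:,1]*.0425+M[:,2]*k),proj(w,p-M[:,1]*.0425+M[:,2]*k))
T=np.array(w['world_from_camera']);print((r.inv().apply(T[:3,3]-p)),r.inv().apply(T[:3,2]))
E
```

```text
tcp (np.float64(271.8753125055226), np.float64(271.65439407359935)) handle (np.float64(269.9453966927776), np.float64(268.0143026945072)) lip (np.float64(260.7424031740692), np.float64(110.03270921549034)) (np.float64(262.446316011545), np.float64(428.17728619100853))
0.019 (np.float64(255.11422319929895), np.float64(352.18705507224917)) (np.float64(255.39276057804238), np.float64(191.22965398140397))
0 (np.float64(271.7068169644866), np.float64(360.7406982666911)) (np.float64(272.04409910437187), np.float64(182.41420293042887))
-0.013 (np.float64(285.2853472194674), np.float64(367.7405624560816)) (np.float64(285.6748692044809), np.float64(175.1978829682466))
[ 0.07755384  0.0006781  -0.15152835] [-0.30176104  0.00340843  0.9533775 ]
```

Emit:
move_arm --steps '[[[0,0,0.005],[0,0,0],1],[[0,0,0.005],[0,0,0],1],[[0,0,0.005],[0,0,0],1],[[0,0,0.005],[0,0,0],1],[[0,0,0.005],[0,0,0],1]]'

```text
t: 3.48
tool_pos: [0.5141, -0.1658, 0.1531]
eef_rot: [0.033, 0.936, -0.086, 0.34]
wrist_force: [0.1, -0.3, -0.2]
finger_gap: 0.301
```

Emit:
move_arm --steps '[[[0,0,0],[0,0,0],1],[[0,0,0],[0,0,0],1]]'

```text
t: 3.65
tool_pos: [0.5143, -0.1657, 0.1528]
eef_rot: [0.032, 0.936, -0.086, 0.34]
wrist_force: [0.5, 0.1, 0.2]
finger_gap: 0.005
```

```bash
python3 - <<'E'
from g import *
r=tilt(40);st();goal(handle(0),r);w=snap('wrist','w3')
for a in (.2,.4,.6,.75,.85): print(a);goal(handle(a),r)
E
```

```text
t 3.65 p [ 0.5143 -0.1657  0.1528] q [-0.584  0.387  2.229  2.047  0.283 -0.808] F [0.5 0.1 0.2] gap 0.005 z [ 0.631 -0.119 -0.767] y [-0.183 -0.983  0.002]
shift [-0.0013 -0.0009  0.0004] turn [-0.045  0.009  0.096]
0.2
shift [ 0.0079 -0.0009 -0.0235] turn [-0.046  0.01   0.097]
0.4
shift [ 0.0217 -0.0008 -0.0451] turn [-0.046  0.01   0.097]
0.6
shift [ 0.0394 -0.0008 -0.0635] turn [-0.046  0.01   0.097]
0.75
shift [ 0.0549 -0.0007 -0.0747] turn [-0.046  0.01   0.097]
0.85
shift [ 0.0661 -0.0006 -0.0809] turn [-0.046  0.01   0.097]
```

View pics/w3.png

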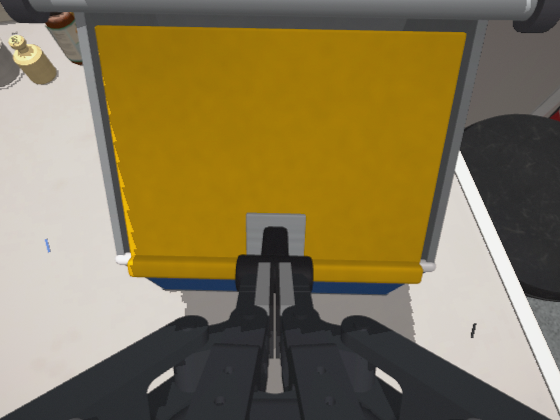

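```bash
python3 - <<'E'
from g import *
i=cv2.imread('pics/w3.png')[200:350,190:360];cv2.imwrite('pics/w3z.png',cv2.resize(i,None,fx=4,fy=4,interpolation=cv2.INTER_CUBIC))
i=cv2.imread('pics/w2.png')[230:380,90:270];cv2.imwrite('pics/w2z.png',cv2.resize(i,None,fx=4,fy=4,interpolation=cv2.INTER_CUBIC))
w=imaging.read_camera('wrist');print(w['camera_matrix'])
t=snap('top','t3');snap('scene','s3')
for n in('s','t'):
  i=cv2.imread(f'pics/{n}3.png')[130:280,300:450];cv2.imwrite(f'pics/{n}3z.png',cv2.resize(i,None,fx=4,fy=4,interpolation=cv2.INTER_CUBIC))
E
```

```text
[[352.16545785   0.         274.19930341]
 [  0.         352.16545785 212.68351045]
 [  0.           0.           1.        ]]
```

View pics/w3z.png

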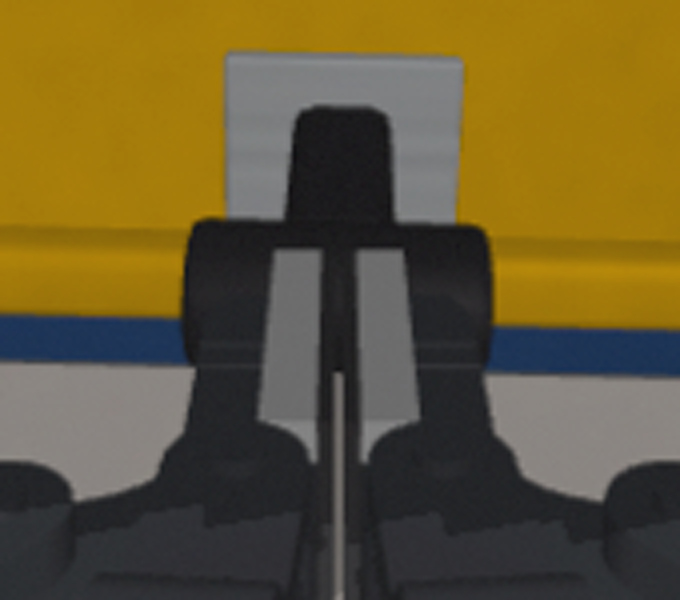

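View pics/w2z.png

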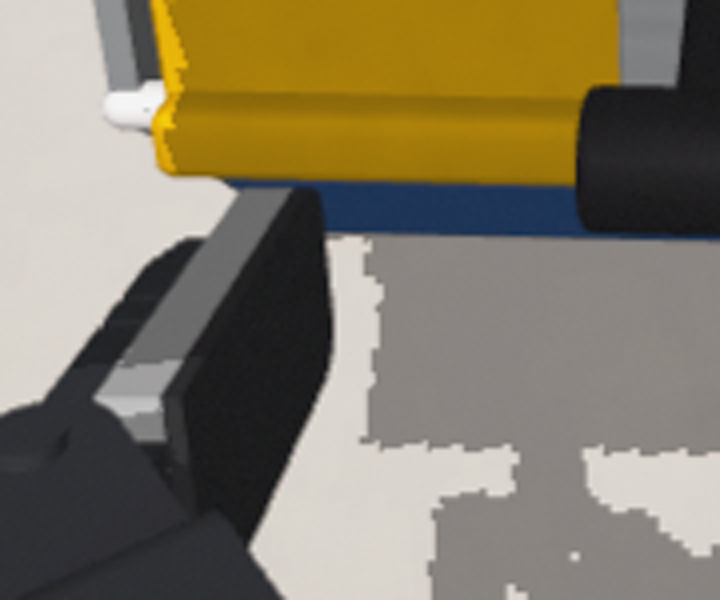

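View pics/s3z.png

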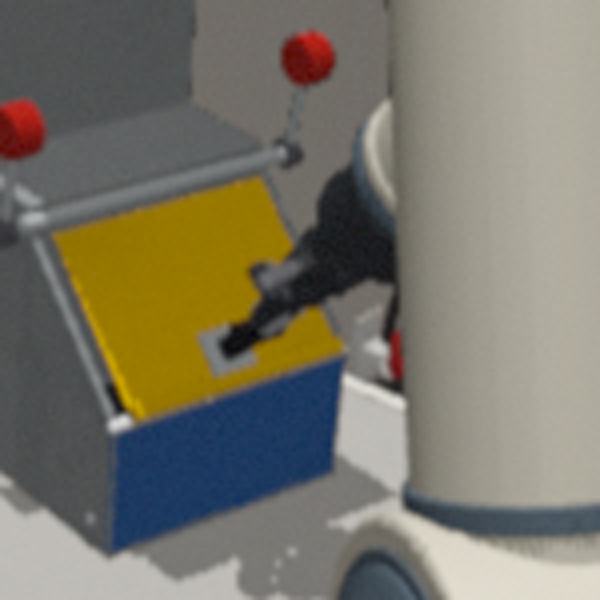

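View pics/t3z.png

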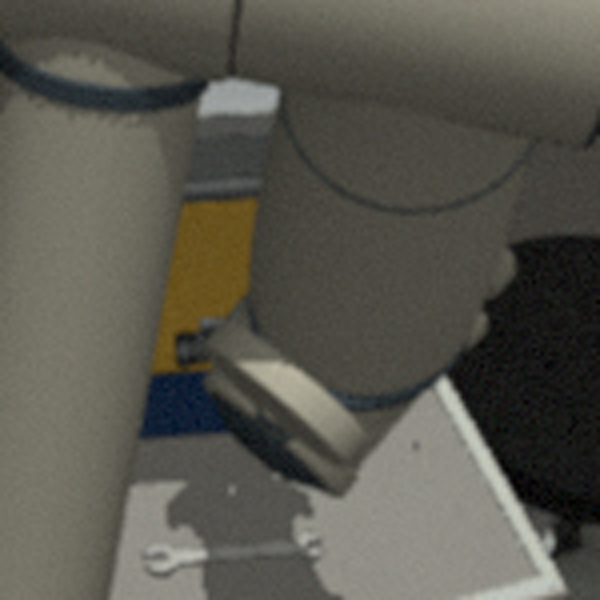

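```bash
python3 - <<'E'
from g import *
print([ (k,getattr(manip,k)) for k in dir(manip) if k[0]!='_'])
p,r,s=cur();z=r.as_matrix()[:,2];a=imaging.read_camera('scene')
for k in (.019,0,-.01,-.03): rc=proj(a,p+z*k);print(k,np.round(rc,1),'zoom',np.round(((rc[1]-300)*4,(rc[0]-130)*4)))
rc=proj(a,handle(0));print('h',(rc[1]-300)*4,(rc[0]-130)*4)
E
```

```text
[('IKError', <class 'cell.IKError'>), ('tips_ahead', 0.019)]
0.019 [214.1 360.4] zoom [242. 336.]
0 [211.  363.9] zoom [256. 324.]
-0.01 [209.4 365.8] zoom [263. 318.]
-0.03 [206.1 369.6] zoom [279. 304.]
h 255.43996335778775 326.046885564485
```

The closed fingers stand in front of the bar: the tips, at row ~262, hide the bar at rows 255–290. The tips are about 28 mm short of where the stated TCP puts them. I'll open, go in further and re-check by eye.

Emit:
move_arm --steps '[[[0,0,-0.02],[0,0,0],-1],[[0,0,-0.02],[0,0,0],-1],[[0,0,-0.02],[0,0,0],-1],[[0,0,-0.02],[0,0,0],-1],[[0,0,-0.02],[0,0,0],-1]]'

```text
t: 4.32
tool_pos: [0.5022, -0.1634, 0.1675]
eef_rot: [0.032, 0.936, -0.086, 0.34]
wrist_force: [-0.4, 0.1, 0.0]
finger_gap: 0.71
```

```bash
python3 - <<'E'
from g import *
r=tilt(40);st();goal(handle(0)+.028*r.as_matrix()[:,2],r)
E
```

```text
t 4.32 p [ 0.5022 -0.1634  0.1675] q [-0.6    0.337  2.239  1.889  0.275 -0.658] F [-0.4  0.1  0. ] gap 0.71 z [ 0.631 -0.119 -0.767] y [-0.183 -0.983  0.002]
shift [-0.0012 -0.0008  0.0477] turn [-0.046  0.012  0.092]
```

Emit:
move_arm --steps '[[[-0.001,0,0.0],[0,0,0],-1],[[-0.001,0,0.0],[0,0,0],-1],[[-0.001,0,0.016],[0,0,0.1],-1],[[-0.001,0,0.032],[0,0,0.1],-1],[[-0.001,0,0.047],[0,0,0.1],-1]]'

```text
t: 4.73
tool_pos: [0.5312, -0.1691, 0.1304]
eef_rot: [0.031, 0.936, -0.09, 0.34]
wrist_force: [0.8, 1.0, -0.1]
finger_gap: 1.001
```

Emit:
move_arm --steps '[[[0,0,0],[0,0,0],-1]]'

```text
t: 4.82
tool_pos: [0.5317, -0.1691, 0.1293]
eef_rot: [0.031, 0.936, -0.09, 0.339]
wrist_force: [0.6, -0.2, 1.1]
finger_gap: 0.997
```

```bash
python3 - <<'E'
from g import *
r=tilt(40);st();goal(handle(0)+.028*r.as_matrix()[:,2],r);snap('wrist','w4')
E
```

```text
t 4.82 p [ 0.5317 -0.1691  0.1293] q [-0.564  0.462  2.212  2.239  0.306 -0.981] F [ 0.6 -0.2  1.1] gap 0.997 z [ 0.63  -0.119 -0.768] y [-0.19  -0.982 -0.004]
shift [ 0.0002 -0.0009 -0.0009] turn [-0.05   0.028 -0.009]
```

View pics/w4.png

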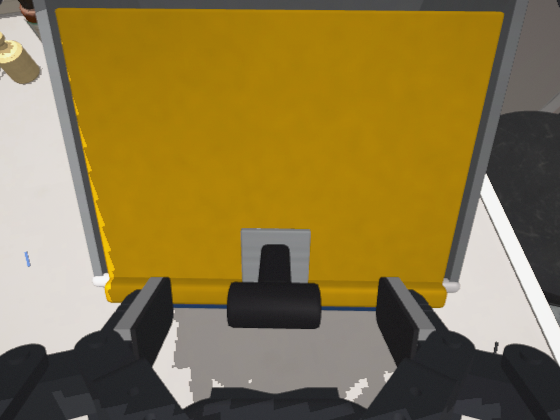

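The bar (row 305, col 274) now sits between the pads and is centred. Closing.

Emit:
move_arm --steps '[[[0,0,0],[0,0,0],1],[[0,0,0],[0,0,0],1],[[0,0,0],[0,0,0],1],[[0,0,0],[0,0,0],1],[[0,0,0],[0,0,0],1]]'

```text
t: 5.28
tool_pos: [0.5304, -0.1686, 0.1318]
eef_rot: [0.031, 0.935, -0.09, 0.34]
wrist_force: [-8.4, 0.6, 12.0]
finger_gap: 0.412
```

```bash
python3 - <<'E'
from g import *
st();snap('wrist','w5')
E
```

```text
t 5.28 p [ 0.5304 -0.1686  0.1318] q [-0.565  0.456  2.215  2.232  0.305 -0.975] F [-8.4  0.6 12. ] gap 0.412 z [ 0.631 -0.119 -0.766] y [-0.19  -0.982 -0.003]
```

View pics/w5.png

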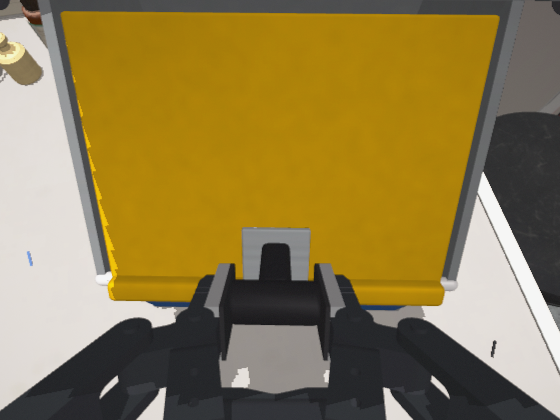

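```bash
python3 - <<'E'
from g import *
p,r,s=cur()
for A in (0,.25,.5,.7):
    for i in range(1,6):
        a=A+.05*i;d=r.inv().apply(handle(a)-handle(A));print(round(a,2),np.round(d,4))
E
```

```text
0.05 [ 0.0018 -0.     -0.0061]
0.1 [ 0.004  -0.0001 -0.0122]
0.15 [ 0.0064 -0.0001 -0.0181]
0.2 [ 0.0092 -0.0001 -0.0238]
0.25 [ 0.0122 -0.0001 -0.0295]
0.3 [ 0.0033 -0.     -0.0055]
0.35 [ 0.0069 -0.     -0.0108]
0.4 [ 0.0107 -0.0001 -0.0159]
0.45 [ 0.0148 -0.0001 -0.0208]
0.5 [ 0.0191 -0.0001 -0.0255]
0.55 [ 0.0046 -0.     -0.0045]
0.6 [ 0.0093 -0.     -0.0087]
0.65 [ 0.0143 -0.0001 -0.0128]
0.7 [ 0.0195 -0.0001 -0.0165]
0.75 [ 0.0249 -0.0001 -0.02  ]
0.75 [ 0.0054 -0.     -0.0035]
0.8 [ 0.0109 -0.     -0.0067]
0.85 [ 0.0166 -0.     -0.0097]
0.9 [ 0.0224 -0.0001 -0.0123]
0.95 [ 0.0283 -0.0001 -0.0147]
```

Emit:
move_arm --steps '[[[0.002,0,-0.006],[0,0,0],1],[[0.004,0,-0.012],[0,0,0],1],[[0.006,0,-0.018],[0,0,0],1],[[0.009,0,-0.024],[0,0,0],1],[[0.012,0,-0.0295],[0,0,0],1]]'

```text
t: 5.75
tool_pos: [0.5214, -0.1667, 0.1622]
eef_rot: [0.031, 0.935, -0.09, 0.341]
wrist_force: [9.3, 4.3, -3.2]
finger_gap: 0.409
```

```bash
python3 - <<'E'
from g import *
st();snap('wrist','w6')
E
```

```text
t 5.75 p [ 0.5214 -0.1667  0.1622] q [-0.576  0.367  2.203  1.906  0.262 -0.645] F [ 9.3  4.3 -3.2] gap 0.409 z [ 0.632 -0.119 -0.766] y [-0.189 -0.982 -0.004]
```

View pics/w6.png

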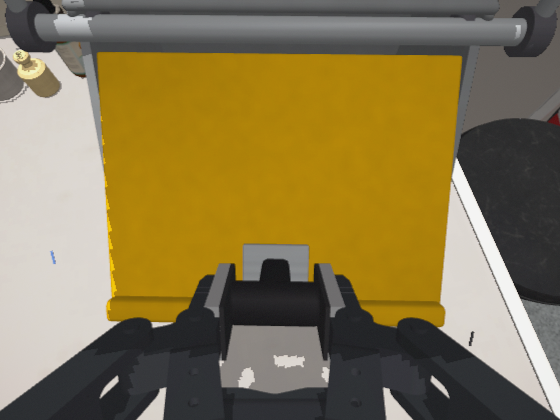

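Emit:
move_arm --steps '[[[0.004,0,-0.005],[0,0,0],1],[[0.008,0,-0.0105],[0,0,0],1],[[0.012,0,-0.015],[0,0,0],1],[[0.016,0,-0.02],[0,0,0],1],[[0.0205,0,-0.0245],[0,0,0],1]]'

```text
t: 6.22
tool_pos: [0.5208, -0.1666, 0.1937]
eef_rot: [0.031, 0.936, -0.09, 0.34]
wrist_force: [8.6, 4.3, -6.1]
finger_gap: 0.41
```

```bash
python3 - <<'E'
from g import *
st()
E
```

```text
t 6.22 p [ 0.5208 -0.1666  0.1937] q [-0.576  0.284  2.163  1.431  0.249 -0.155] F [ 8.6  4.3 -6.1] gap 0.41 z [ 0.631 -0.118 -0.767] y [-0.189 -0.982 -0.004]
```

Emit:
move_arm --steps '[[[0.005,0,-0.004],[0,0,0],1],[[0.01,0,-0.0085],[0,0,0],1],[[0.0155,0,-0.012],[0,0,0],1],[[0.0205,0,-0.016],[0,0,0],1],[[0.026,0,-0.0195],[0,0,0],1]]'

```text
t: 6.63
tool_pos: [0.5278, -0.168, 0.2251]
eef_rot: [0.031, 0.936, -0.09, 0.34]
wrist_force: [7.0, 3.9, -5.8]
finger_gap: 0.405
```

Emit:
move_arm --steps '[[[0.005,0,-0.0035],[0,0,0],1],[[0.009,0,-0.006],[0,0,0],1],[[0.011,0,-0.007],[0,0,0],1],[[0.011,0,-0.007],[0,0,0],1]]'

```text
t: 6.97
tool_pos: [0.5323, -0.169, 0.238]
eef_rot: [0.031, 0.936, -0.09, 0.34]
wrist_force: [8.2, 3.9, -4.8]
finger_gap: 0.406
```

```bash
python3 - <<'E'
from g import *
st();snap('wrist','w7');snap('scene','s7')
E
```

```text
t 6.97 p [ 0.5323 -0.169   0.238 ] q [-0.563  0.199  2.077  0.877  0.313  0.429] F [ 8.2  3.9 -4.8] gap 0.406 z [ 0.631 -0.118 -0.767] y [-0.189 -0.982 -0.004]
```

View pics/w7.png

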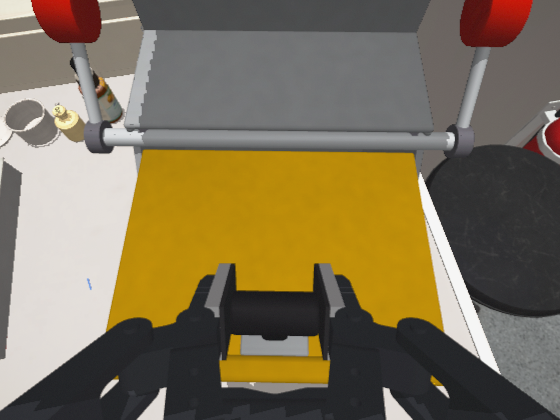

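View pics/s7.png

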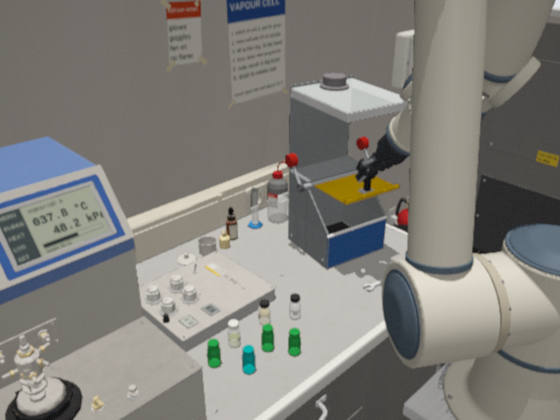

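The gate is level (a ≈ 0.8) and past balance. I'll release it and back off along the tool.

Emit:
move_arm --steps '[[[0,0,0],[0,0,0],-1],[[0,0,0],[0,0,0],-1],[[0,0,-0.025],[0,0,0],-1],[[-0.005,0,-0.06],[0,0,0],-1],[[-0.01,0,-0.095],[0,0,0],-1]]'

```text
t: 7.48
tool_pos: [0.4634, -0.1563, 0.3037]
eef_rot: [0.031, 0.936, -0.09, 0.339]
wrist_force: [0.6, 0.3, 1.0]
finger_gap: 0.998
```

```bash
python3 - <<'E'
from g import *
st();snap('wrist','w8')
E
```

```text
t 7.48 p [ 0.4634 -0.1563  0.3037] q [-0.658 -0.032  2.09   0.614  0.529  0.656] F [0.6 0.3 1. ] gap 0.998 z [ 0.629 -0.119 -0.769] y [-0.19  -0.982 -0.003]
```

View pics/w8.png

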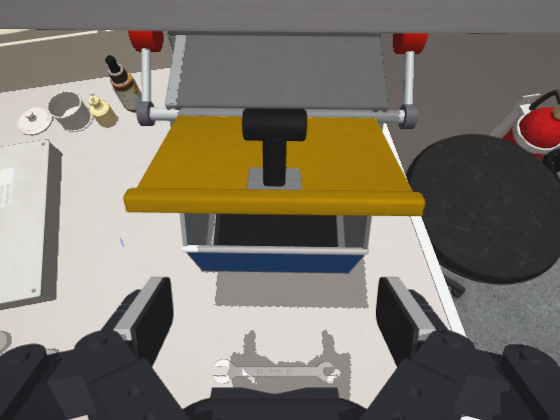

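Gripper is clear and the gate is rising by itself. On to the vial.

```bash
python3 - <<'E'
from g import *
goal([.42,.04,.27],tilt(20,-.15))
E
```

```text
shift [-0.0833 -0.1838 -0.0202] turn [ 0.219 -4.003 -0.409]
```

Emit:
move_arm --steps '[[[-0.083,-0.184,-0.02],[0.2,-4,-0.4],-1],[[-0.083,-0.184,-0.02],[0.2,-4,-0.4],-1],[[-0.083,-0.184,-0.02],[0.2,-4,-0.4],-1],[[-0.083,-0.184,-0.02],[0.2,-4,-0.4],-0.3],[[-0.083,-0.184,-0.02],[0.2,-4,-0.4],-0.3]]'

```text
t: 7.95
tool_pos: [0.4407, -0.0212, 0.2784]
eef_rot: [0.013, 0.981, -0.076, 0.177]
wrist_force: [0.1, -0.5, 0.4]
finger_gap: 0.751
```

```bash
python3 - <<'E'
from g import *
st();snap('scene','s9');goal([.5007,.285,.15],tilt(0,-.12))
E
```

```text
t 7.95 p [ 0.4407 -0.0212  0.2784] q [-0.197  0.004  1.945  0.023  0.837  1.516] F [ 0.1 -0.5  0.4] gap 0.751 z [ 0.345 -0.052 -0.937] y [-0.153 -0.988 -0.002]
shift [-0.0293 -0.3052  0.126 ] turn [ 0.009 -4.03  -0.37 ]
```

View pics/s9.png

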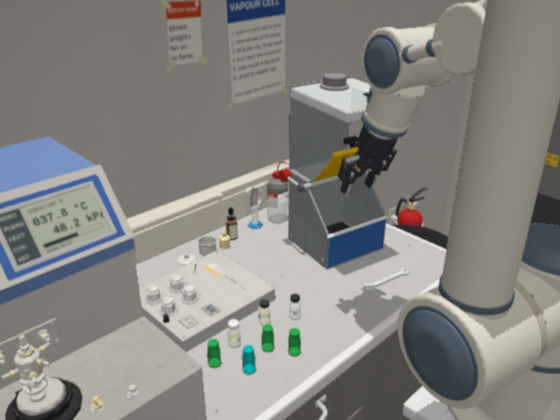

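Emit:
move_arm --steps '[[[-0.025,-0.3,0.06],[0,-4,-0.4],-0.3],[[-0.025,-0.3,0.06],[0,-4,-0.4],-0.3],[[-0.025,-0.3,0.06],[0,-4,-0.4],-0.3],[[-0.025,-0.3,0.06],[0,-4,-0.4],-0.3],[[-0.025,-0.3,0.06],[0,-4,-0.4],-0.3]]'

```text
t: 8.42
tool_pos: [0.4693, 0.1799, 0.2338]
eef_rot: [0.001, 0.998, -0.059, 0.003]
wrist_force: [1.7, -0.6, -1.0]
finger_gap: 0.651
```

```bash
python3 - <<'E'
from g import *
st();goal([.5007,.285,.14],tilt(0,-.12))
E
```

```text
t 8.42 p [0.4693 0.1799 0.2338] q [ 0.25   0.306  1.628 -0.004  1.202  1.94 ] F [ 1.7 -0.6 -1. ] gap 0.651 z [ 0.007 -0.003 -1.   ] y [-0.117 -0.993  0.002]
shift [ 0.0182 -0.1082  0.0938] turn [ 0.02  -0.081  0.031]
```

Emit:
move_arm --steps '[[[0.018,-0.108,0.09],[0,0,0],-0.3],[[0.018,-0.108,0.09],[0,0,0],-0.3],[[0.018,-0.108,0.09],[0,0,0],-0.3],[[0.018,-0.108,0.09],[0,0,0],-0.3],[[0.018,-0.108,0.09],[0,0,0],-0.3]]'

```text
t: 8.83
tool_pos: [0.4987, 0.2845, 0.1418]
eef_rot: [0.002, 0.998, -0.057, 0.002]
wrist_force: [-1.4, -0.4, -0.6]
finger_gap: 0.65
```

```bash
python3 - <<'E'
from g import *
st();goal([.5007,.285,.14],tilt(0,-.12));w=snap('wrist','w10');snap('scene','s10');snap('top','t10')
for X in ([.5007,.285,.06],[.5007,.285,0]): print(proj(w,X))
E
```

```text
t 8.83 p [0.4987 0.2845 0.1418] q [ 0.417  0.511  1.568 -0.006  1.06   2.106] F [-1.4 -0.4 -0.6] gap 0.65 z [ 0.004 -0.004 -1.   ] y [-0.114 -0.993  0.003]
shift [ 0.002  -0.0008  0.0018] turn [ 0.034 -0.055  0.061]
(np.float64(213.7007752075872), np.float64(272.8685643134301))
(np.float64(192.69031992392243), np.float64(272.8869413710952))
```

View pics/w10.png

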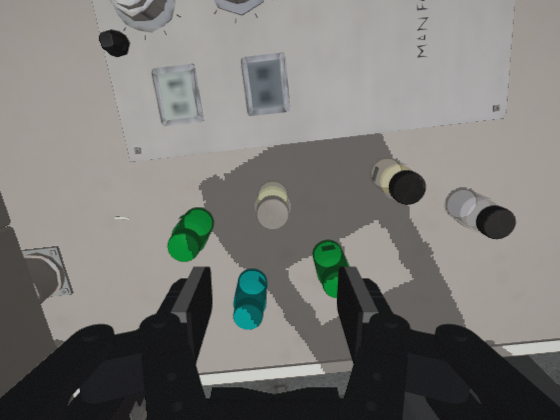

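View pics/s10.png

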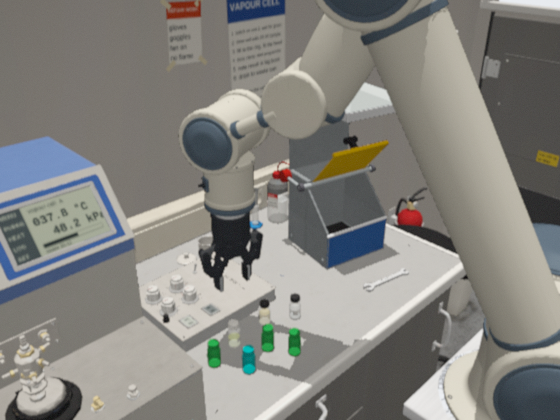

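```bash
python3 - <<'E'
from g import *
i=cv2.imread('pics/s10.png')[200:380,170:320];cv2.imwrite('pics/s10z.png',cv2.resize(i,None,fx=3.3333,fy=3.3333,interpolation=cv2.INTER_CUBIC))
a=imaging.read_camera('scene');p,r,s=cur();M=r.as_matrix()
for k in (.02,.01,0,-.01,-.02): print(k,[np.round((np.array(proj(a,p+M[:,1]*y+M[:,2]*k))-(200,170))*3.3333) for y in (-.0275,.0275)])
E
```

```text
0.02 [array([336., 175.]), array([303., 250.])]
0.01 [array([322., 174.]), array([290., 249.])]
0 [array([309., 173.]), array([277., 249.])]
-0.01 [array([296., 173.]), array([263., 249.])]
-0.02 [array([282., 172.]), array([250., 248.])]
```

View pics/s10z.png

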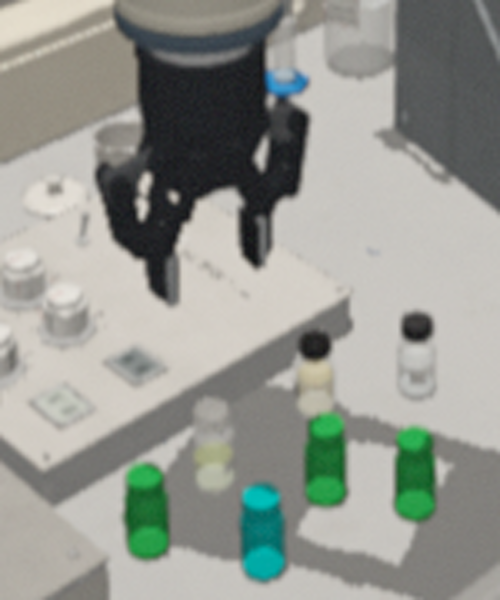

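Emit:
move_arm --steps '[[[0.003,0,0.03],[0,0,0],-0.3],[[0.003,0,0.06],[0,0,0],-0.3],[[0.003,0,0.09],[0,0,0],-0.3],[[0.003,0,0.097],[0,0,0],-0.3],[[0.003,0,0.097],[0,0,0],-0.3]]'

```text
t: 9.45
tool_pos: [0.5026, 0.2809, 0.0471]
eef_rot: [0.002, 0.998, -0.059, 0.003]
wrist_force: [-0.2, -0.6, 0.9]
finger_gap: 0.651
```

```bash
python3 - <<'E'
from g import *
st();w=snap('wrist','w11');snap('scene','s11')
i=cv2.imread('pics/s11.png')[260:380,170:320];cv2.imwrite('pics/s11z.png',cv2.resize(i,None,fx=5,fy=5,interpolation=cv2.INTER_CUBIC))
E
```

```text
t 9.45 p [0.5026 0.2809 0.0471] q [ 0.409  0.645  1.641 -0.007  0.852  2.103] F [-0.2 -0.6  0.9] gap 0.651 z [ 0.005 -0.003 -1.   ] y [-0.118 -0.993  0.003]
```

View pics/w11.png

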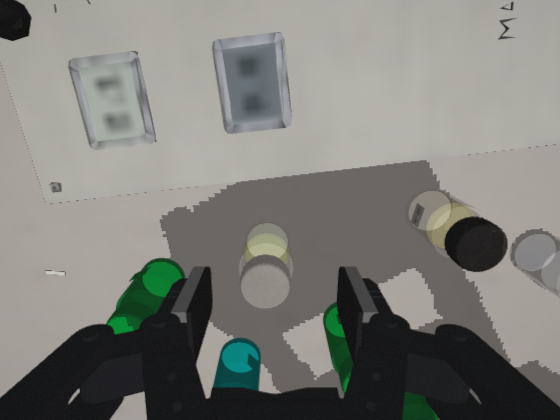

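View pics/s11z.png

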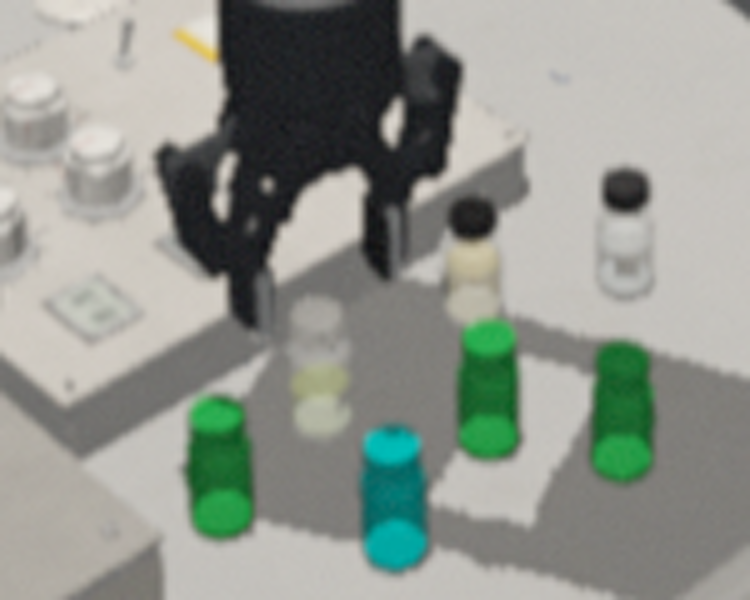

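Emit:
move_arm --steps '[[[0.0015,-0.004,0],[0,0,0],-0.3],[[0.0015,-0.004,0.01],[0,0,0],-0.3],[[0.0015,-0.004,0.02],[0,0,0],-0.3],[[0.0015,-0.004,0.026],[0,0,0],-0.3],[[0.0015,-0.004,0.026],[0,0,0],-0.3]]'

```text
t: 9.97
tool_pos: [0.5045, 0.2855, 0.0201]
eef_rot: [0.002, 0.998, -0.058, 0.003]
wrist_force: [-0.8, 0.2, 0.4]
finger_gap: 0.652
```

```bash
python3 - <<'E'
from g import *
st();w=snap('wrist','w12');snap('scene','s12')
i=cv2.imread('pics/s12.png')[260:380,170:320];cv2.imwrite('pics/s12z.png',cv2.resize(i,None,fx=5,fy=5,interpolation=cv2.INTER_CUBIC))
E
```

```text
t 9.97 p [0.5045 0.2855 0.0201] q [ 0.415  0.69   1.646 -0.007  0.802  2.108] F [-0.8  0.2  0.4] gap 0.652 z [ 0.005 -0.003 -1.   ] y [-0.116 -0.993  0.003]
```

View pics/w12.png

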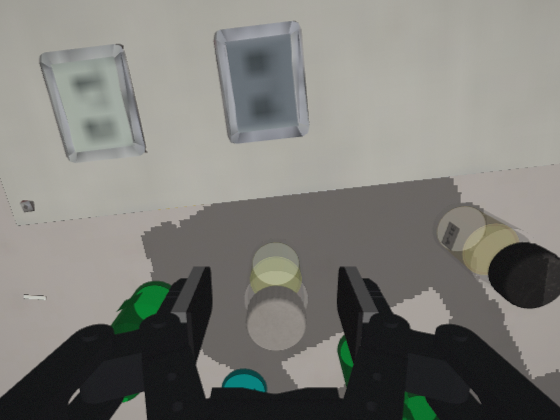

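View pics/s12z.png

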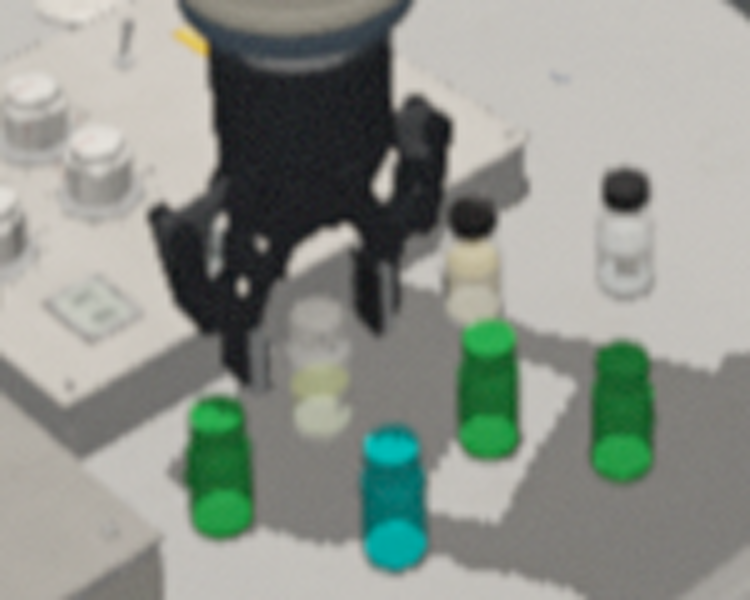

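Emit:
move_arm --steps '[[[0,0,0.006],[0,0,0],-0.3],[[0,0,0.006],[0,0,0],1],[[0,0,0.006],[0,0,0],1],[[0,0,0.006],[0,0,0],1],[[0,0,0.006],[0,0,0],1]]'

```text
t: 10.48
tool_pos: [0.5055, 0.2859, 0.0158]
eef_rot: [0.001, 0.998, -0.058, 0.004]
wrist_force: [-0.0, -0.7, 1.2]
finger_gap: 0.292
```

Emit:
move_arm --steps '[[[0,0,0],[0,0,0],1],[[0,0,0],[0,0,0],1]]'

```text
t: 10.65
tool_pos: [0.5055, 0.2859, 0.0158]
eef_rot: [0.001, 0.998, -0.058, 0.004]
wrist_force: [-0.1, -0.1, 3.4]
finger_gap: 0.289
```

```bash
python3 - <<'E'
from g import *
st()
E
```

```text
t 10.65 p [0.5055 0.2859 0.0158] q [ 0.415  0.697  1.647 -0.008  0.791  2.108] F [-0.1 -0.1  3.4] gap 0.289 z [ 0.008 -0.002 -1.   ] y [-0.117 -0.993  0.001]
```

Emit:
move_arm --steps '[[[0,0,-0.02],[0,0,0],1],[[0,0,-0.05],[0,0,0],1],[[0,0,-0.08],[0,0,0],1],[[0,0,-0.11],[0,0,0],1],[[0,0,-0.14],[0,0,0],1]]'

```text
t: 11.07
tool_pos: [0.504, 0.2861, 0.157]
eef_rot: [0.001, 0.998, -0.058, 0.004]
wrist_force: [-0.2, -0.1, 0.2]
finger_gap: 0.287
```

```bash
python3 - <<'E'
from g import *
st();w=snap('wrist','w13');snap('scene','s13');snap('top','t13')
i=cv2.imread('pics/s13.png')[200:380,170:320];cv2.imwrite('pics/s13z.png',cv2.resize(i,None,fx=3.33,fy=3.33,interpolation=cv2.INTER_CUBIC))
E
```

```text
t 11.07 p [0.504  0.2861 0.157 ] q [ 0.416  0.498  1.541 -0.006  1.097  2.107] F [-0.2 -0.1  0.2] gap 0.287 z [ 0.007 -0.003 -1.   ] y [-0.117 -0.993  0.002]
```

View pics/w13.png

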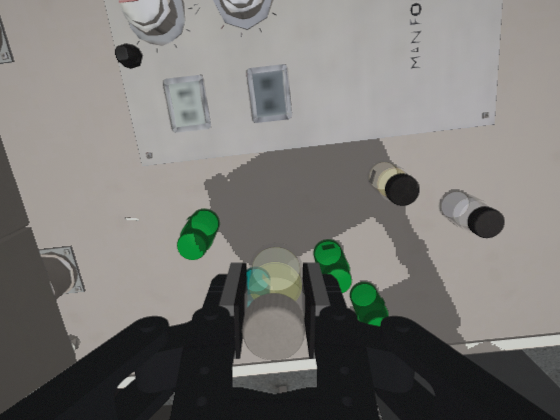

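View pics/s13z.png

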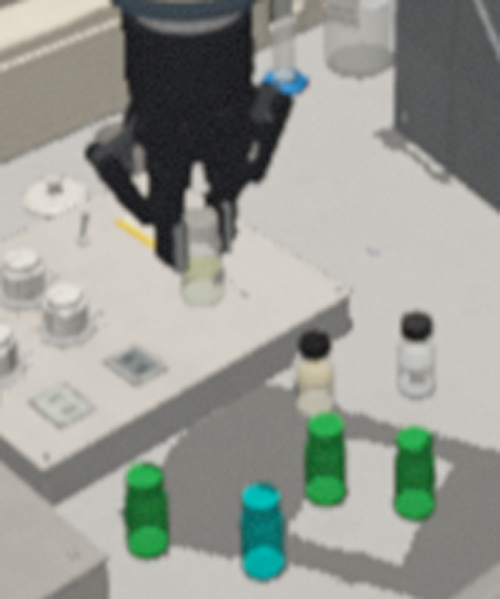

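```bash
python3 - <<'E'
from g import *
goal([.43,.0,.29],tilt(25,-.17))
E
```

```text
shift [-0.04    0.2935 -0.1329] turn [-0.144  4.867  0.598]
```

Emit:
move_arm --steps '[[[-0.04,0.29,-0.135],[-0.1,4.9,0.6],1],[[-0.04,0.29,-0.135],[-0.1,4.9,0.6],1],[[-0.04,0.29,-0.135],[-0.1,4.9,0.6],1],[[-0.04,0.29,-0.135],[-0.1,4.9,0.6],1],[[-0.04,0.29,-0.135],[-0.1,4.9,0.6],1]]'

```text
t: 11.63
tool_pos: [0.4518, 0.1022, 0.2409]
eef_rot: [0.019, 0.973, -0.082, 0.215]
wrist_force: [1.1, -1.1, -0.3]
finger_gap: 0.288
```

```bash
python3 - <<'E'
from g import *
st();goal([.43,.0,.29],tilt(25,-.17))
r=tilt(40);z=r.as_matrix()[:,2];T=hw(-.06,0,.131)+.014*z;print(T,T-.15*z);goal(T-.15*z,r)
E
```

```text
t 11.63 p [0.4518 0.1022 0.2409] q [ 0.21   0.095  2.007 -0.262  0.649  2.127] F [ 1.1 -1.1 -0.3] gap 0.288 z [ 0.415 -0.071 -0.907] y [-0.167 -0.986  0.001]
shift [ 0.0166  0.1044 -0.0463] turn [0.002 0.02  0.028]
[ 0.57794595 -0.17721781  0.12027538] [ 0.48331798 -0.15872442  0.23518204]
shift [0.0651 0.2519 0.0369] turn [-0.143  3.019  0.251]
```

Emit:
move_arm --steps '[[[0.03,0.25,-0.01],[-0.1,3,0.25],1],[[0.03,0.25,-0.01],[-0.1,3,0.25],1],[[0.03,0.25,-0.01],[-0.1,3,0.25],1],[[0.03,0.25,-0.01],[-0.1,3,0.25],1],[[0.03,0.25,-0.01],[-0.1,3,0.25],1]]'

```text
t: 12.05
tool_pos: [0.4452, -0.0099, 0.2476]
eef_rot: [0.024, 0.94, -0.089, 0.328]
wrist_force: [-0.3, 0.8, -0.6]
finger_gap: 0.291
```

```bash
python3 - <<'E'
from g import *
st()
r=tilt(40);z=r.as_matrix()[:,2];T=hw(-.06,0,.131)+.014*z;goal(T-.15*z,r)
E
```

```text
t 12.05 p [ 0.4452 -0.0099  0.2476] q [-0.145  0.009  2.249 -0.07   0.214  1.679] F [-0.3  0.8 -0.6] gap 0.291 z [ 0.612 -0.104 -0.784] y [-0.184 -0.983 -0.013]
shift [0.0442 0.1394 0.0486] turn [-0.171  0.325 -0.024]
```

Emit:
move_arm --steps '[[[0.03,0.139,0.02],[-0.2,0.3,0],1],[[0.03,0.139,0.02],[-0.2,0.3,0],1],[[0.03,0.139,0.02],[-0.2,0.3,0],1],[[0.03,0.139,0.02],[-0.2,0.3,0],1],[[0.03,0.139,0.02],[-0.2,0.3,0],1]]'

```text
t: 12.47
tool_pos: [0.4484, -0.0762, 0.244]
eef_rot: [0.03, 0.938, -0.092, 0.332]
wrist_force: [1.1, 2.0, -1.0]
finger_gap: 0.29
```

```bash
python3 - <<'E'
from g import *
st();w=snap('wrist','w14')
r=tilt(40);z=r.as_matrix()[:,2];T=hw(-.06,0,.131)+.014*z;goal(T-.15*z,r);goal(T,r)
E
```

```text
t 12.47 p [ 0.4484 -0.0762  0.244 ] q [-0.403  0.028  2.256  0.621  0.232  0.801] F [ 1.1  2.  -1. ] gap 0.29 z [ 0.617 -0.118 -0.778] y [-0.192 -0.981 -0.004]
shift [0.0317 0.0728 0.0377] turn [-0.025  0.195  0.039]
shift [0.0343 0.0731 0.1877] turn [-0.025  0.195  0.039]
```

View pics/w14.png

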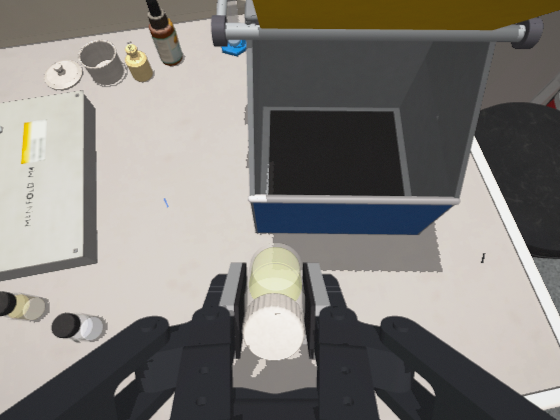

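Emit:
move_arm --steps '[[[0.032,0.073,0.01],[0,0.2,0],1],[[0.032,0.073,0.01],[0,0.2,0],1],[[0.032,0.073,0.01],[0,0.2,0],1],[[0.032,0.073,0.03],[0,0.2,0],1],[[0.032,0.073,0.03],[0,0.2,0],1]]'

```text
t: 12.93
tool_pos: [0.4783, -0.1579, 0.2395]
eef_rot: [0.031, 0.935, -0.093, 0.34]
wrist_force: [-0.1, 0.6, 0.1]
finger_gap: 0.29
```

```bash
python3 - <<'E'
from g import *
st();w=snap('wrist','w15')
r=tilt(40);z=r.as_matrix()[:,2];T=hw(-.06,0,.131)+.014*z;goal(T,r)
E
```

```text
t 12.93 p [ 0.4783 -0.1579  0.2395] q [-0.628  0.121  2.182  0.977  0.333  0.284] F [-0.1  0.6  0.1] gap 0.29 z [ 0.629 -0.122 -0.767] y [-0.196 -0.981 -0.004]
shift [0.0026 0.0019 0.1574] turn [-0.035  0.043 -0.057]
```

View pics/w15.png

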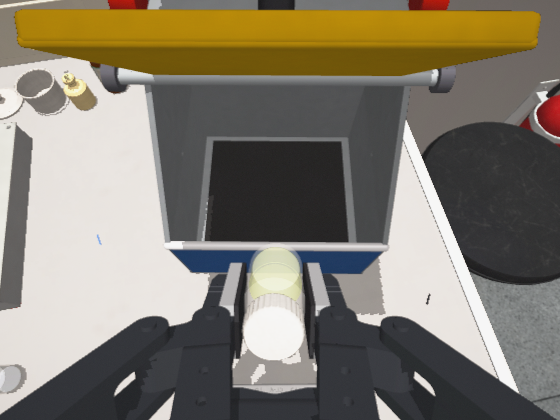

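Emit:
move_arm --steps '[[[0.003,0.002,0.025],[0,0,0],1],[[0.003,0.002,0.05],[0,0,0],1],[[0.003,0.002,0.075],[0,0,0],1],[[0.003,0.002,0.09],[0,0,0],1],[[0.003,0.002,0.09],[0,0,0],1]]'

```text
t: 13.4
tool_pos: [0.5372, -0.1678, 0.1723]
eef_rot: [0.03, 0.936, -0.091, 0.339]
wrist_force: [-0.3, 0.4, -0.3]
finger_gap: 0.293
```

```bash
python3 - <<'E'
from g import *
st();w=snap('wrist','w16')
r=tilt(40);z=r.as_matrix()[:,2];T=hw(-.06,0,.131)+.014*z;goal(T,r)
E
```

```text
t 13.4 p [ 0.5372 -0.1678  0.1723] q [-0.552  0.352  2.155  1.683  0.233 -0.394] F [-0.3  0.4 -0.3] gap 0.293 z [ 0.63  -0.118 -0.768] y [-0.191 -0.982 -0.005]
shift [-0.001   0.002   0.0672] turn [-0.062  0.036 -0.027]
```

View pics/w16.png

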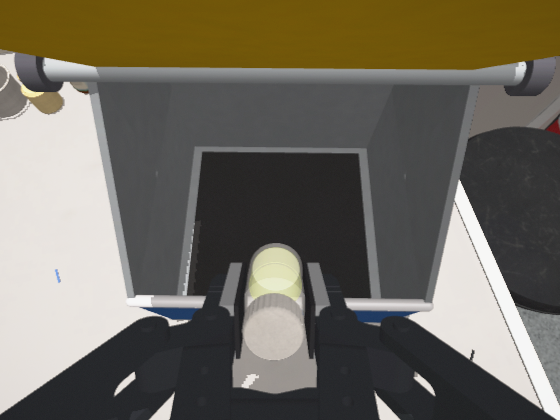

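Everything is clear of contact so far; the lip is at row ~303 and passing under the vial. I'll go the rest of the way in.

Emit:
move_arm --steps '[[[0.003,0.002,0.02],[0,0,0],1],[[0.004,0.002,0.04],[0,0,0],1],[[0.004,0.002,0.06],[0,0,0],1],[[0.004,0.002,0.067],[0,0,0],1],[[0.004,0.002,0.067],[0,0,0],1]]'

```text
t: 13.87
tool_pos: [0.5818, -0.1784, 0.1249]
eef_rot: [0.03, 0.936, -0.091, 0.34]
wrist_force: [-0.7, 0.4, -0.9]
finger_gap: 0.289
```

```bash
python3 - <<'E'
from g import *
st();w=snap('wrist','w17');snap('scene','s17')
i=cv2.imread('pics/s17.png')[60:280,270:450];cv2.imwrite('pics/s17z.png',cv2.resize(i,None,fx=2.7,fy=2.7,interpolation=cv2.INTER_CUBIC))
E
```

```text
t 13.87 p [ 0.5818 -0.1784  0.1249] q [-0.515  0.502  2.097  2.108  0.245 -0.799] F [-0.7  0.4 -0.9] gap 0.289 z [ 0.631 -0.118 -0.767] y [-0.19  -0.982 -0.005]
```

View pics/w17.png

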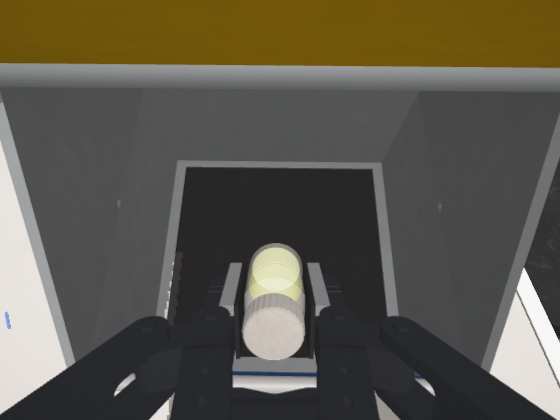

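View pics/s17z.png

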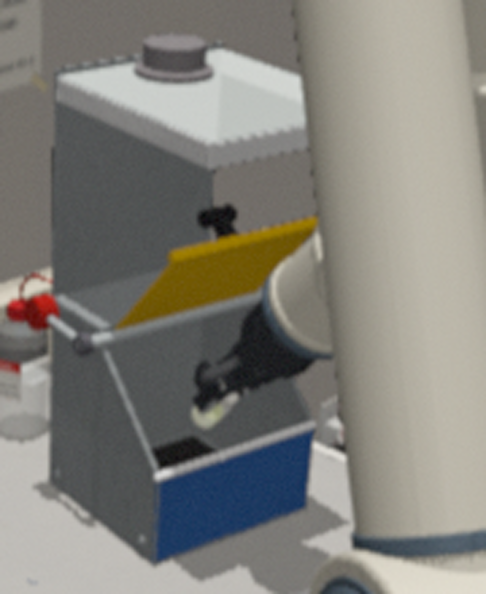

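Emit:
move_arm --steps '[[[0,0,0],[0,0,0],-0.5],[[0,0,0],[0,0,0],-0.5],[[0,0,0],[0,0,0],-0.5],[[0,0,0],[0,0,0],-0.5],[[0,0,0],[0,0,0],-0.5]]'

```text
t: 14.38
tool_pos: [0.5817, -0.1797, 0.1262]
eef_rot: [0.031, 0.935, -0.091, 0.341]
wrist_force: [0.2, -0.7, -0.2]
finger_gap: 0.751
```

```bash
python3 - <<'E'
from g import *
st();w=snap('wrist','w18')
E
```

```text
t 14.38 p [ 0.5817 -0.1797  0.1262] q [-0.517  0.5    2.097  2.109  0.244 -0.801] F [ 0.2 -0.7 -0.2] gap 0.751 z [ 0.632 -0.121 -0.766] y [-0.192 -0.981 -0.004]
```

View pics/w18.png

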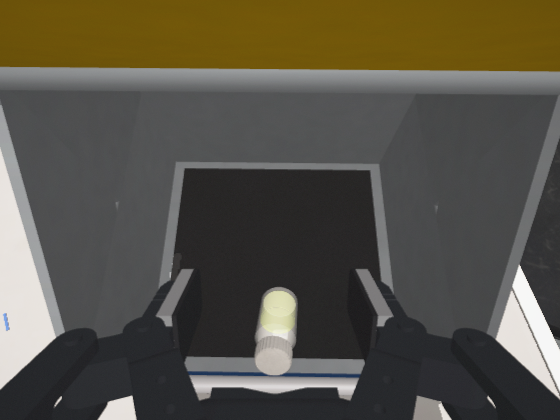

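The vial is in the chest. Retreating along the tool axis.

Emit:
move_arm --steps '[[[0.002,0,-0.03],[0,0,0],-0.5],[[0.002,0,-0.065],[0,0,0],-0.5],[[0,0,-0.1],[0,0,0],-0.5],[[0,0,-0.135],[0,0,0],-0.5],[[0,0,-0.17],[0,0,0],-0.5]]'

```text
t: 14.85
tool_pos: [0.5144, -0.1646, 0.214]
eef_rot: [0.028, 0.935, -0.09, 0.343]
wrist_force: [0.4, -0.2, 0.3]
finger_gap: 0.752
```

Emit:
move_arm --steps '[[[0,0,-0.03],[0,0,0],-0.5],[[-0.03,0,-0.05],[0,0,0],-0.5],[[-0.03,0,-0.05],[0,0,0],-0.5],[[-0.03,0,-0.05],[0,0,0],-0.5],[[-0.03,0,-0.05],[0,0,0],-0.5]]'

```text
t: 15.27
tool_pos: [0.4614, -0.155, 0.2327]
eef_rot: [0.029, 0.934, -0.09, 0.344]
wrist_force: [0.6, -0.9, -0.3]
finger_gap: 0.748
```

```bash
python3 - <<'E'
from g import *
st();snap('wrist','w19');snap('scene','s19');snap('top','t19')
E
```

```text
t 15.27 p [ 0.4614 -0.155   0.2327] q [-0.67   0.116  2.232  1.136  0.344  0.084] F [ 0.6 -0.9 -0.3] gap 0.748 z [ 0.638 -0.115 -0.762] y [-0.187 -0.982 -0.008]
```

View pics/w19.png

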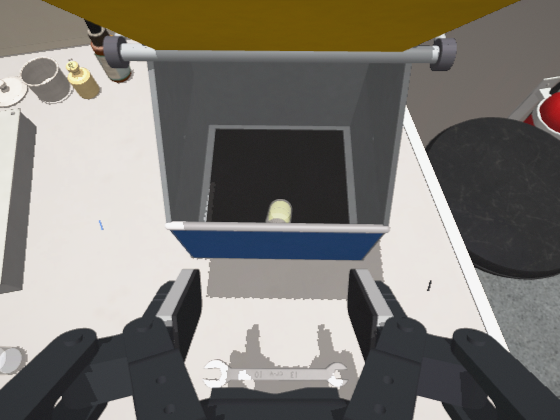

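View pics/s19.png

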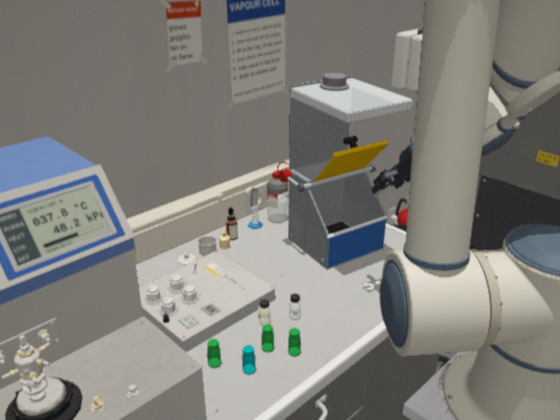

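The vial lies on the hopper floor (wrist view, row 212, col 279) and the gate is fully open. Both black-capped vials stand at their original pixels (scene, about row 312, col 264 and row 306, col 295). One more step back before handing in.

Emit:
move_arm --steps '[[[-0.02,0,-0.06],[0,0,0],-0.5],[[-0.02,0,-0.06],[0,0,0],-0.5],[[-0.02,0,-0.06],[0,0,0],-0.5],[[-0.02,0,-0.06],[0,0,0],-0.5],[[-0.02,0,-0.06],[0,0,0],-0.5]]'

```text
t: 15.83
tool_pos: [0.4087, -0.1453, 0.2652]
eef_rot: [0.028, 0.934, -0.09, 0.344]
wrist_force: [0.4, 0.1, 0.4]
finger_gap: 0.755
```

```bash
python3 - <<'E'
from g import *
st();print(job.hand_in())
E
```

```text
t 15.83 p [ 0.4087 -0.1453  0.2652] q [-0.79  -0.05   2.262  0.903  0.493  0.252] F [0.4 0.1 0.4] gap 0.755 z [ 0.638 -0.115 -0.762] y [-0.187 -0.982 -0.008]
the job is handed in; nothing more can be done
None
```

The job is done and was handed in at 15.8 s; no verdict was reported. I lifted the gate slowly by its handle to about 0.8 rad and let go, and it swung to its stop by itself. I then picked up the white-capped vial, let it go through the open mouth and backed the arm away.

**Last checks:** The pictures taken just before the final step back showed:
- **Vial:** it lies on the hopper floor.
- **Gate:** it is fully open.
- **Black-capped vials:** both stand where they were, and the green and turquoise look-alikes have not moved.

The arm touched nothing at the end, with wrist force near zero. The highest wrist force I read was about 15 N, while gripping the handle.

**Disagreements:**
- **Fingertips short of the stated point:** my first grip closed on empty air in front of the handle. The pictures put the fingertips about 28 mm short of where the stated tool point has them, so I corrected for that by eye from then on.
- **Vial grip reading:** the gripper read about 24.5 mm on the 28 mm vial, but the vial sat straight and the grip held.

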